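Close up the frame sample case

ROBOT

A 6-joint arm with a two-finger parallel gripper is mounted at the origin on the work surface. World frame = base frame: x ahead of the robot, y to its left, z up, the work surface at z = 0. Lengths are in mm, angles in degrees, forces in N, time in s.
With the tool pointing down it reaches from about 350 to 850 mm from the base axis. Payload 8.1 kg.
Tool frame: the origin (TCP) lies midway between the tips of the shut fingers; the grasp point (between the pads) lies 19 mm behind it; z points along the fingers, y is the direction in which the jaws open and shut (so a half turn about z gives the same grasp; the last joint's range is limited). The gripper opens to 85 mm and grips with 20 to 120 N. Pads are 22 mm wide; open, the fingers measure 114 mm over their backs; the gripper's body (76 mm by 85 mm) begins 54 mm behind the grasp point. The pads swing forward as they close: fully open they stand 13 mm farther back than shut.
Start: joints at [-4.893, 7.471, 85.268, -0, 87.261, -4.893], TCP at [600.004, 0.022, 231.292] pointing down, gripper open.
Joint ranges: [-169.43, 169.43], [-51.17, 129.36], [1.28, 143.12], [-76.62, 256.62], [0, 156.53], [-152.29, 152.29]. Speed limits (degrees/s): [136.94, 136.94, 159.86, 180, 180, 180].

INTERFACE

Orientations are given as [roll, pitch, yaw] about the fixed x, y, z axes, in that order (R = Rz(yaw) Ry(pitch) Rx(roll)).
In Python, from bench import telemetry, snapshot, camera_params, job gives the robot as it stands. The module is installed in compiled form; this text tells all that it offers.
- The arm moves only by the shell command python3 -m jog 'ROWS' [FORCE]. ROWS is JSON, a list that holds one entry, the list of rows, each a list of 7 numbers: the shift along the tool's x, y, z in units of 50 mm (1.0 is 50 mm), then the turn, a rotation vector about the tool's x, y, z in units of 2 pi rad (1.0 is 2 pi rad), then the opening, from 0 (shut) to 1 (fully open). In form: [[[dx, dy, dz, rx, ry, rz, claw], ...]]. A call has 1 to 12 rows; each row shifts and turns the commanded pose from where the row before left it, along the tool's axes as they then stand; what a row does not reach is not made up. A row lasts 1/8 s, in which the tool goes at most 62.5 mm and 10.7 degrees, less where a joint would pass 70% of its speed; a pose out of reach is approached as far as the arm can. A call with a number of a shift or a turn outside -1 to 1 is refused whole. A call with a gripper value outside its range is refused whole. The fingers move at their own pace and stop on an object; FORCE is the grip in N (left out, the last holds). Time passes only in rows, so rows that do not move let the fingers close. It gives the time, the measured TCP pose, the force and the opening at its end, in the units of the state.
- telemetry.sense(): the state, without advancing time (a new reading comes with each control period).
- snapshot(name): name is "scene" or "side" or "wrist"; returns (picture, depth): 420x560x3 uint8, red, green, blue; 420x560 float32, mm along the optical axis (not along the pixel's ray), 0 where there is no reading.
- camera_params(name): a dict with "K" (3x3 intrinsics, pixels), "extrinsics" (4x4, takes a point from camera to world coordinates). Camera axes: x right, y down, z forward; pixel columns grow to the right and rows downward; lengths in mm; the calibration is good to about 2 mm. A picture is of the moment at which its call begins: read the wrist's pose just before it. camera_params takes no time and is no camera call; for the wrist camera it gives the pose at the moment of the call.
- job.hand_in(): hands the job in, once; it reports no verdict.
The state is a dict: "time": time; "joint_pos": joint angles; "qd": joint speeds; "joint_efforts": joint torques, N m; "tool_pos": TCP position; "tcp_rot": TCP orientation; "ft_force": force on the tool from outside, world axes, zero at the start; "wrist_torque": the same for the moment, N m; "finger_gap": finger opening in mm.
Only numpy, scipy, OpenCV 4.12 (cv2) and the standard library are available. Lean on these libraries where they do the work, as an engineer would, in place of code of your own. Each camera call takes 0.05 s, during which the arm holds its last target. There are 200 camera calls.

TASK

Pack up the moulding samples: push the three ceramic strips along their lanes until each one is right up against the back wall of the wooden case, so that they lie in one straight row. Then pick up the case's flat lid by its bar, slide it into the grooves from the open end and push it fully home over the samples. Leave everything else on the shelf where it is.

Things in the scene. Friction and masses are not known exactly. Their poses are not given: they have to be found in the camera images.
- box: Low wooden sample case, fixed: 190 long (x) x 151 wide (y) x 51 high. Origin: centre of its underside; +x points from the open near end to the back wall. Floor 8 thick. Two dividers (4 thick, top at z 20) make three lanes about 38 wide, centred at y = +42, 0, -42, open at the near end (x = -95). Sides: lower walls up to z 34 with inner faces at y = +-61.
- box_mouth (a point): Centre of the case's open near end at ledge height (box x = -95, y = 0, z = 34). Along each side a groove for the lid: ledge at z 34, lip above it at z 45 to 51, groove walls at y = +-65.5 (131 apart), lips reaching in to y = +-60.5. The lips begin at x = -80; from there out to x = -98 the groove walls flare outwards and the ledge is open above.
- box_back (a point): Middle of the back wall's inner face (box x = +85, y = 0, z = 34); this wall is 10 thick, 51 high, and stops both the strips and the lid.
- lid: The case's sliding lid: flat wooden board 178 long (x) x 128 wide (y) x 8 thick, lying on the work top with its bar up, left or right of the case. Origin: centre of its underside. Ends alike. A dark wooden bar to hold it by stands on its middle: 16 thick (x), 64 long (y), from z 8 to z 36. Fully home, its origin lies at about x = -4, z = 34 of the case. About 180 g.
- lid_bar (a point): Middle of the lid's bar, 26 above the lid's underside (10 below the bar's top).
- sample1: White ceramic frame moulding sample, stepped strip 130 long (x) x 34 wide (y) x 20 high, about 180 g, lying in the left (y = +42) lane of the case, its near end sticking out of the case or just inside. Origin: centre of its underside. Against the back wall its origin lies at x = +20 of the case.
- sample2: White ceramic frame moulding sample, stepped strip 130 long (x) x 34 wide (y) x 20 high, about 180 g, lying in the middle (y = 0) lane of the case, its near end sticking out of the case or just inside. Origin: centre of its underside. Against the back wall its origin lies at x = +20 of the case.
- sample3: White ceramic frame moulding sample, stepped strip 130 long (x) x 34 wide (y) x 20 high, about 180 g, lying in the right (y = -42) lane of the case, its near end sticking out of the case or just inside. Origin: centre of its underside. Against the back wall its origin lies at x = +20 of the case.
- canister: bystander: stainless steel canister with lid, 94 dia x 141 high (mm); to be left alone. Origin: on its underside near its middle.
- drill_case: bystander: plastic drill bit case lying flat, 130 x 85 x 30, left or right of the case, across from the lid (mm); to be left alone. Origin: on its underside near its middle.
- corner: bystander: L-shaped ceramic picture frame corner sample lying flat, legs 85 long, 21 high (mm); to be left alone. Origin: on its underside near its middle.
- nail_set: bystander: steel nail set (punch) lying flat, 124 long, 14 thick (mm); to be left alone. Origin: on its underside near its middle.
- hammer: bystander: small rubber hammer lying flat, 250 long, head 85 wide and 48 high (mm); to be left alone. Origin: on its underside near its middle.
- tape: bystander: tape measure, 65 x 65 x 36 (mm); to be left alone. Origin: on its underside near its middle.
- level: bystander: short aluminium spirit level standing on its edge beyond the back wall of the case, 22 x 200 x 40 high (mm); to be left alone. Origin: on its underside near its middle.
Things that resemble listed ones, but are neither listed nor needed, are in the scene too. What is shaped like the sample3 but purple, turquoise or yellow is not meant.

How it is judged:
By the outcome, as a careful person would: the job done as asked, in the order asked, and still so for the second after the job is handed in, with the robot touching nothing.
It also fails if it takes over 64 s, if anything falls off the work surface, if the arm or the gripper's body presses on something with over 40 N, if the wrist force passes 120 N, or if a joint passes its speed limit or range.

## Working session

There is one attempt and no reset: what is moved stays moved. The work goes in short steps, Python scripts to look and compute and a shell command to move; the robot and the scene stay as the last step left them, time stands still between calls to the robot, and variables do not carry over. Pictures are saved under pics/ and viewed, about 8 in all and at most 12, crops included, and the job is handed in when it is done.

```bash
mkdir -p pics
cat > h.py <<'E'
import numpy as np, cv2
from bench import telemetry, snapshot, camera_params
def grab(n,tag):
    s=telemetry.sense(); P=camera_params(n); im,d=snapshot(n)
    cv2.imwrite(f'pics/{tag}.png',im[:,:,::-1]); np.savez(f'pics/{tag}.npz',im=im,d=d,K=P['K'],T=P['extrinsics'])
    return im,d,np.array(P['K']),np.array(P['extrinsics'])
def cloud(d,K,T):
    v,u=np.mgrid[:d.shape[0],:d.shape[1]]
    p=np.stack([(u-K[0,2])/K[0,0]*d,(v-K[1,2])/K[1,1]*d,d],-1)
    w=p@T[:3,:3].T+T[:3,3]; w[d<=0]=np.nan; return w
def load(tag):
    z=np.load(f'pics/{tag}.npz'); return z['im'],z['d'],z['K'],z['T'],cloud(z['d'],z['K'],z['T'])
E
python3 - <<'E'
from h import *
for n in('scene','side'):
    im,d,K,T=grab(n,n+'0'); print(n,K.round(1).tolist(),T.round(2).tolist(),(d>0).mean())
print(telemetry.sense())
E
```

```text
scene [[434.0, 0.0, 274.1], [0.0, 434.0, 209.4], [0.0, 0.0, 1.0]] [[0.26, 0.82, -0.51, 1224.45], [0.96, -0.23, 0.13, -174.88], [-0.01, -0.53, -0.85, 1253.8], [0.0, 0.0, 0.0, 1.0]] 0.9961054421768708
side [[518.4, 0.0, 275.7], [0.0, 518.4, 210.7], [0.0, 0.0, 1.0]] [[0.92, -0.23, 0.31, 99.3], [-0.38, -0.55, 0.74, -972.82], [-0.0, -0.8, -0.6, 865.01], [0.0, 0.0, 0.0, 1.0]] 0.9958333333333333
{'time': 0.1, 'joint_pos': array([-4.89196352e+00,  7.51051154e+00,  8.53246185e+01,  6.35516196e-04,
        8.72608668e+01, -4.89299328e+00]), 'qd': array([ 0.05876307, -0.01350497, -0.16986427, -0.12438724, -0.03255391,
       -0.09301842]), 'joint_efforts': array([ 1.52257860e-03, -5.70947063e+01, -5.01941299e+01, -1.80579236e-04,
        8.16394575e-03,  5.26326357e-05]), 'tool_pos': array([5.99499612e+02, 8.07041725e-02, 2.30337003e+02]), 'tcp_rot': array([-1.79904407e+02, -8.82047743e-03,  9.00009915e+01]), 'ft_force': array([-0.59804057,  0.55092064, -0.06278358]), 'wrist_torque': array([-0.00613666, -0.05720852,  0.03492256]), 'finger_gap': 85.43029385374167}
```

View pics/scene0.png

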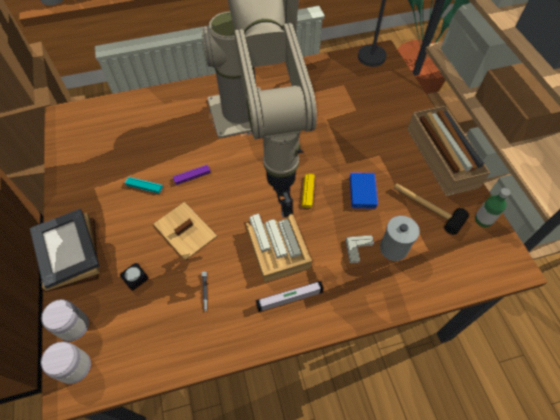

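View pics/side0.png

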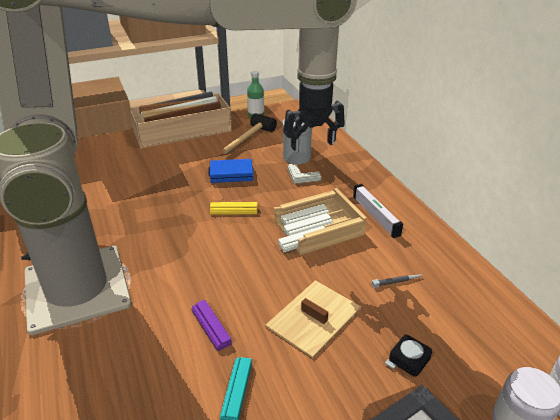

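Scene view: the case is at about (278,245), with three white strips sticking out of its near end towards the robot. The lid is at (185,232), rotated, with a dark bar. The yellow strip at (308,190) lies close to the approach side. The side view agrees: case (320,222), lid (313,317).

```bash
cat > m.py <<'E'
from h import *
for t,boxr,lidr in(('scene0',(240,190,320,285),(145,195,225,265)),('side0',(265,180,375,255),(260,275,365,360))):
    im,d,K,T,w=load(t); hsv=cv2.cvtColor(im,cv2.COLOR_RGB2HSV)
    def reg(r):
        m=np.zeros(d.shape,bool); m[r[1]:r[3],r[0]:r[2]]=1; return m
    tab=w[...,2][(abs(w[...,2])<15)]; print(t,'table z',np.median(tab))
    def rect(n,m):
        p=w[m][:,:2].astype(np.float32); r=cv2.minAreaRect(p); print(n,len(p),np.round(r[0],1),np.round(r[1],1),round(r[2],1),'z',np.median(w[m][:,2]).round(1)); return r
    z=w[...,2]
    # lid
    m=reg(lidr)&(z>5)&(z<13); m=cv2.morphologyEx(m.astype(np.uint8),cv2.MORPH_OPEN,np.ones((3,3)))>0
    rect('lid',m); rect('bar',reg(lidr)&(z>30)&(z<45))
    B=reg(boxr)
    m=B&(z>46)&(z<57); m=cv2.morphologyEx(m.astype(np.uint8),cv2.MORPH_OPEN,np.ones((2,2)))>0
    rect('rim',m)
    wh=B&(hsv[...,1]<60)&(hsv[...,2]>110)&(z<36)&(z>18)
    n,l,st,_=cv2.connectedComponentsWithStats(wh.astype(np.uint8))
    for i in range(1,n):
        if st[i,4]>25: rect('white',l==i)
E
python3 m.py
python3 - <<'E'
import cv2
a=cv2.imread('pics/scene0.png')[180:290,225:335];b=cv2.imread('pics/side0.png')[175:265,260:380]
cv2.imwrite('pics/c0.png',cv2.hconcat([cv2.resize(a,(400,400)),cv2.resize(b,(400,400))]))
E
```

```text
scene0 table z 0.3409317103491958
lid 973 [ 471.3 -290.2] [179.3 128.6] 27.9 z 8.3
bar 94 [ 469.7 -291.4] [19.6 63.4] 27.4 z 35.4
rim 531 [537.4  53.6] [0. 0.] 0.0 z nan
white 346 [554.3 -57.8] [132.6  33.1] 3.2 z 26.9
white 380 [589.3 -13.7] [130.2  34. ] 2.9 z 26.8
white 386 [599.5  29.1] [129.6  34.1] 2.4 z 26.5
side0 table z -0.1067354062450363
lid 2981 [ 469.1 -293.6] [180.6 130.4] 27.3 z 7.7
bar 201 [ 468.9 -293.1] [20.5 64.8] 23.9 z 35.1
rim 726 [643.7 -16.6] [222.7 152.3] 3.0 z nan
white 119 [776.7  13.6] [95.8 11. ] 87.0 z 26.4
white 1236 [575.2 -16.5] [179.  122.5] 2.6 z 25.9
```

View pics/c0.png

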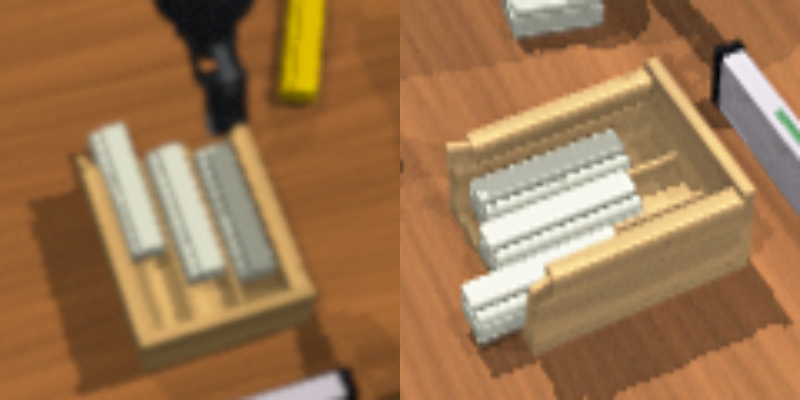

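The crop shows three white strips in the lanes, with the right one sticking out most. Next I'll fit the case rim.

Run:
```python
from h import *
for t,b in(('scene0',(240,190,320,285)),('side0',(265,180,375,255))):
    im,d,K,T,w=load(t);hsv=cv2.cvtColor(im,cv2.COLOR_RGB2HSV);z=w[...,2]
    m=np.zeros(d.shape,bool); m[b[1]:b[3],b[0]:b[2]]=1
    m&=(z>46)&(z<56)&(hsv[...,1]>60)&(hsv[...,2]>60)
    n,l,st,_=cv2.connectedComponentsWithStats(m.astype(np.uint8),connectivity=8)
    print(t)
    for i in range(1,n):
        if st[i,4]>15:
            p=w[l==i]; r=cv2.minAreaRect(p[:,:2].astype(np.float32)); print(st[i],np.round(r[0],1),np.round(r[1],1),round(r[2],1),np.median(p[:,2]).round(1))
            R=np.array([[np.cos(.05),np.sin(.05)],[-np.sin(.05),np.cos(.05)]]); q=p[:,:2]@R.T; print('  rot.05 range',np.percentile(q,[1,50,99],0).round(1).tolist())
```

```text
scene0
[289 215  23  51 259] [624.2  56.1] [ 33.2 179.6] 86.0 51.4
  rot.05 range [[540.8, 0.5], [635.7, 24.2], [713.1, 32.3]]
[247 223  53  54 334] [643.9 -71.6] [221.4  95. ] 31.5 51.2
  rot.05 range [[526.5, -119.1], [654.7, -109.0], [713.9, -12.7]]
side0
[274 189  92  52 754] [619.4 -14.9] [190.8 158.2] 3.2 50.3
  rot.05 range [[529.5, -123.0], [637.3, -85.2], [711.3, 30.4]]
```

```bash
python3 -m jog '[[[-0.28,-0.7,0,0,0,-0.008,0],[-0.28,-0.7,0,0,0,0,0],[-0.28,-0.7,0,0,0,0,0],[-0.28,-0.7,0,0,0,0,0],[0,0,0,0,0,0,0],[0,0,0,0,0,0,0]]]' 60
python3 - <<'E'
from h import *
im,d,K,T=grab('wrist','w1'); print(T.round(2).tolist())
for t,r in(('side0',(205,200,260,216)),('scene0',(300,170,318,210))):
    im,d,K,T,w=load(t);h=cv2.cvtColor(im,cv2.COLOR_RGB2HSV)
    m=(h[...,0]>22)&(h[...,0]<34)&(h[...,1]>200)&(h[...,2]>150);m[:r[1]]=0;m[r[3]:]=0;m[:,:r[0]]=0;m[:,r[2]:]=0
    p=w[m];print('yellow',np.percentile(p,[2,98],0).round())
E
```

```text
time: 0.85
tool_pos: [462.6, -61.2, 231.4]
tcp_rot: [180.0, -0.0, 92.9]
ft_force: [-0.1, -0.3, -0.8]
finger_gap: 0.0
[[1.0, 0.05, 0.02, 457.86], [0.05, -0.94, -0.33, 22.65], [0.0, 0.33, -0.94, 375.01], [0.0, 0.0, 0.0, 1.0]]
yellow [[384. 113.   2.]
 [469. 158.  16.]]
yellow [[nan nan nan]
 [nan nan nan]]
```

View pics/w1.png

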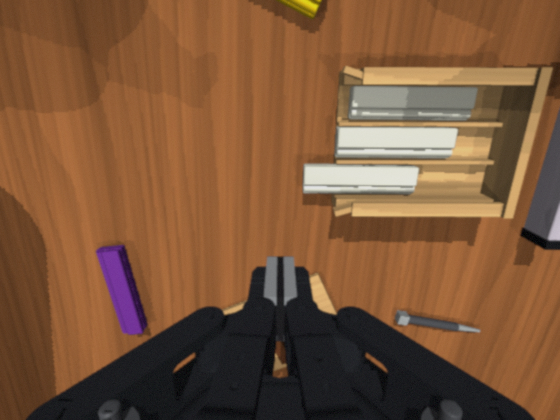

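The wrist view shows the case at (335–550, 68–218), the strips at (303–475, 85–195), and clear ground in front. I'll fit the rim from here.

```bash
cat > box.py <<'E'
from h import *
import sys
im,d,K,T,w=load(sys.argv[1]);z=w[...,2];h=cv2.cvtColor(im,cv2.COLOR_RGB2HSV)
x,y=w[...,0],w[...,1]
m=(z>46)&(z<56)&(x>515)&(x<730)&(abs(y+13)<110)
n,l,st,_=cv2.connectedComponentsWithStats(m.astype(np.uint8))
m=np.isin(l,[i for i in range(1,n) if st[i,4]>100]); p=w[m]
yaw=np.deg2rad(2.8)
lo=[];L=p[(p[:,0]<690)]
for s in(1,-1):
    q=L[(L[:,1]+13-np.tan(yaw)*(L[:,0]-620))*s>0]; f=np.polyfit(q[:,0],q[:,1],1); lo.append(f)
    print('side',s,'yaw',np.rad2deg(np.arctan(f[0])).round(2),len(q))
yaw=np.arctan((lo[0][0]+lo[1][0])/2); c,s=np.cos(yaw),np.sin(yaw); R=np.array([[c,s],[-s,c]])
q=p[:,:2]@R.T; print('rim rect',cv2.minAreaRect(p[:,:2].astype(np.float32)))
print('yaw',np.rad2deg(yaw),'range',np.percentile(q,[.5,2,98,99.5],0).round(1).tolist(),'z',np.median(p[:,2]))
mid=lambda X:(np.polyval(lo[0],X)+np.polyval(lo[1],X))/2
print('mid y at x=620',mid(620),'u-v backmost',q[:,0].max())
wh=(h[...,1]<70)&(h[...,2]>90)&(z>15)&(z<36)&(x>440)&(x<720)&(abs(y+13)<75)
n,l,st,_=cv2.connectedComponentsWithStats(wh.astype(np.uint8))
for i in range(1,n):
    if st[i,4]>200:
        a=w[l==i]; b=a[:,:2]@R.T; print('strip x\' y\' ',np.percentile(b,[1,50,99],0).round(1).tolist(),np.percentile(a[:,2],[5,95]).round(1))
print('box-rot tcp',(R@telemetry.sense()['tool_pos'][:2]).round(1))
E
python3 box.py w1
```

```text
side 1 yaw 2.13 2953
side -1 yaw 3.21 1994
rim rect ((613.4969482421875, -16.397079467773438), (185.89308166503906, 152.41787719726562), 2.610816478729248)
yaw 2.668121234223675 range [[521.7, -120.0], [528.5, -119.4], [703.5, 29.8], [704.0, 30.4]] z 51.93175522164938
mid y at x=620 -15.785992248709793 u-v backmost 705.0357864443532
strip x' y'  [[534.2, -19.0], [597.3, -1.4], [661.7, 14.3]] [21.1 30. ]
strip x' y'  [[521.6, -60.9], [585.2, -42.7], [649.0, -27.3]] [20.6 30.1]
strip x' y'  [[486.3, -102.8], [549.0, -83.7], [613.3, -69.9]] [20.3 30.1]
box-rot tcp [459.4 -82.5]
```

```bash
python3 -m jog '[[[-0.07,-0.1,0.86,0,0,0,0],[0,0,0.86,0,0,0,0],[0,0,0.86,0,0,0,0],[0,0,0.86,0,0,0,0],[0,0,0.86,0,0,0,0],[0,0,0,0,0,0,0]]]'
python3 -m jog '[[[0,0.25,0,0,0,0,0],[0,0.25,0,0,0,0,0],[0,0.25,0,0,0,0,0],[0,0.25,0,0,0,0,0],[0,0.25,0,0,0,0,0],[0,0.25,0,0,0,0,0],[0,0.2,0,0,0,0,0],[0,0.1,0,0,0,0,0]]]'
```

```text
time: 1.65
tool_pos: [454.3, -63.6, 12.7]
tcp_rot: [-179.5, -0.1, 92.9]
ft_force: [-0.9, 0.2, -0.2]
finger_gap: -0.1
time: 2.65
tool_pos: [549.0, -60.7, 18.2]
tcp_rot: [179.9, 0.0, 92.9]
ft_force: [-8.8, -0.2, 13.3]
finger_gap: 0.0
```

```bash
python3 -m jog '[[[0,0,-0.04,0,0,0,0],[0,0,0,0,0,0,0]]]'
python3 - <<'E'
from h import *
grab('wrist','w2')
E
```

```text
time: 2.9
tool_pos: [548.6, -60.5, 19.1]
tcp_rot: [179.9, 0.0, 92.9]
ft_force: [-0.5, 1.0, -0.1]
finger_gap: 0.1
```

View pics/w2.png

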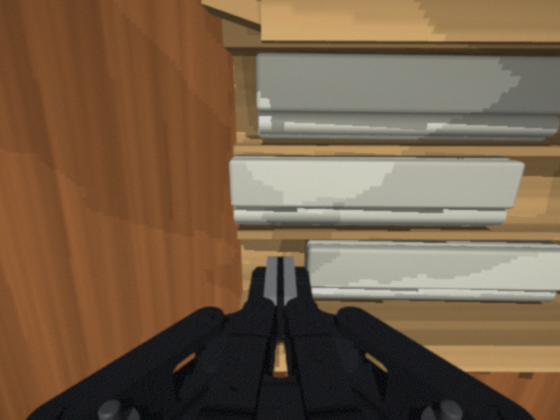

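The view shows the right strip's near end at (305,270), just ahead of the shut fingers inside the lane. The push works and the fingers are clear of the dividers, so I'll continue gently.

```bash
python3 -m jog '[[[0,0.1,0,0,0,0,0],[0,0.08,0,0,0,0,0],[0,0.06,0,0,0,0,0],[0,0,0,0,0,0,0]]]'
```

```text
time: 3.45
tool_pos: [559.7, -59.8, 18.3]
tcp_rot: [180.0, -0.0, 92.9]
ft_force: [-0.4, -0.2, 0.1]
finger_gap: -0.1
```

```bash
python3 -m jog '[[[0,0.06,0,0,0,0,0],[0,0.04,0,0,0,0,0],[0,0,0,0,0,0,0]]]'
```

```text
time: 3.82
tool_pos: [564.4, -59.6, 18.2]
tcp_rot: [-180.0, -0.0, 92.9]
ft_force: [-1.9, -0.1, 1.6]
finger_gap: -0.1
```

```bash
python3 -m jog '[[[0,0.06,0,0,0,0,0],[0,0.0,0,0,0,0,0]]]'; python3 -m jog '[[[0,0.06,0,0,0,0,0],[0,0.0,0,0,0,0,0]]]'
```

```text
time: 4.08
tool_pos: [565.0, -59.5, 18.0]
tcp_rot: [-179.7, -0.0, 92.9]
ft_force: [-14.2, -0.2, 11.0]
finger_gap: -0.3
time: 4.32
tool_pos: [565.5, -59.5, 17.8]
tcp_rot: [-179.4, -0.0, 92.9]
ft_force: [-27.3, -2.2, 22.9]
finger_gap: -0.0
```

```bash
python3 -m jog '[[[0,-0.2,0,0,0,0,0],[0,-0.7,0,0,0,0,0],[0,-0.7,0,0,0,0,0],[0.42,0,0,0,0,0,0],[0.42,0,0,0,0,0,0],[0,0,0,0,0,0,0],[0,0.25,0,0,0,0,0],[0,0.25,0,0,0,0,0],[0,0.25,0,0,0,0,0],[0,0.25,0,0,0,0,0],[0,0.25,0,0,0,0,0],[0,0.0,0,0,0,0,0]]]'
```

```text
time: 5.82
tool_pos: [552.1, -18.2, 18.4]
tcp_rot: [179.9, 0.0, 92.9]
ft_force: [0.2, 0.4, -0.4]
finger_gap: -0.2
```

```bash
python3 -m jog '[[[0,0.12,0,0,0,0,0],[0,0.08,0,0,0,0,0],[0,0,0,0,0,0,0]]]'
```

```text
time: 6.2
tool_pos: [561.0, -17.7, 18.3]
tcp_rot: [180.0, 0.0, 92.9]
ft_force: [0.1, 0.7, 0.0]
finger_gap: -0.3
```

```bash
python3 -m jog '[[[0,0.06,0,0,0,0,0],[0,0.0,0,0,0,0,0]]]'; python3 -m jog '[[[0,0.06,0,0,0,0,0],[0,0.0,0,0,0,0,0]]]'
```

```text
time: 6.45
tool_pos: [562.7, -17.6, 18.0]
tcp_rot: [-179.9, -0.0, 92.9]
ft_force: [-5.1, -0.6, 3.3]
finger_gap: -0.2
time: 6.7
tool_pos: [563.3, -17.5, 17.7]
tcp_rot: [-179.6, -0.0, 92.9]
ft_force: [-17.5, -1.0, 14.3]
finger_gap: -0.2
```

```bash
python3 -m jog '[[[0,-0.2,0,0,0,0,0],[0,-0.6,0,0,0,0,0],[0,-0.6,0,0,0,0,0],[0.42,0,0,0,0,0,0],[0.42,0,0,0,0,0,0],[0,0,0,0,0,0,0],[0,0.25,0,0,0,0,0],[0,0.25,0,0,0,0,0],[0,0.25,0,0,0,0,0],[0,0.25,0,0,0,0,0],[0,0.1,0,0,0,0,0],[0,0.0,0,0,0,0,0]]]'
```

```text
time: 8.2
tool_pos: [550.1, 23.8, 18.2]
tcp_rot: [180.0, 0.0, 92.9]
ft_force: [-0.4, -0.5, -1.2]
finger_gap: -0.3
```

```bash
python3 -m jog '[[[0,0.08,0,0,0,0,0],[0,0.06,0,0,0,0,0],[0,0,0,0,0,0,0]]]'
```

```text
time: 8.57
tool_pos: [556.8, 24.2, 18.3]
tcp_rot: [180.0, -0.0, 92.9]
ft_force: [-0.6, 0.6, 0.1]
finger_gap: 0.2
```

```bash
python3 -m jog '[[[0,0.07,0,0,0,0,0],[0,0.06,0,0,0,0,0],[0,0,0,0,0,0,0]]]'; python3 -m jog '[[[0,0.05,0,0,0,0,0],[0,0,0,0,0,0,0]]]'
```

```text
time: 8.95
tool_pos: [561.1, 24.4, 17.9]
tcp_rot: [-179.7, -0.0, 92.9]
ft_force: [-12.1, -0.7, 9.4]
finger_gap: -0.3
time: 9.2
tool_pos: [561.5, 24.4, 17.7]
tcp_rot: [-179.5, -0.0, 92.9]
ft_force: [-22.8, -3.0, 18.3]
finger_gap: -0.2
```

```bash
python3 -m jog '[[[0,-0.6,0,0,0,0,0],[0,-0.6,0,0,0,0,0],[0,0,-0.95,0,0,0,0],[0,0,-0.95,0,0,0,0],[-0.98,0,-0.95,0,0,0,0],[-0.98,0,-0.95,0,0,0,0],[-0.98,0,0,0,0,0,1],[-0.98,0,0,0,0,0,1],[-0.98,0,0,0,0,0,1],[-0.98,0,0,0,0,0,1],[-0.98,-0.13,0,0,0,0,1],[-0.98,-0.13,0,0,0,0,1]]]'
python3 -m jog '[[[0,0,0,0,0,-0.017,1],[0,0,0,0,0,-0.017,1],[0,0,0,0,0,-0.017,1],[0,0,0,0,0,-0.017,1],[0,0,0,0,0,0,1],[0,0,0,0,0,0,1]]]'
cat > lid.py <<'E'
from h import *
import sys
for tag in sys.argv[3:]:
    im,d,K,T,w=load(tag);z=w[...,2];x,y=w[...,0],w[...,1]; cx,cy=float(sys.argv[1]),float(sys.argv[2])
    near=(np.hypot(x-cx,y-cy)<150)
    for n,a,b,k in(('lid',4,14,3),('bar',29,42,2)):
        m=near&(z>a)&(z<b); m=cv2.morphologyEx(m.astype(np.uint8),cv2.MORPH_OPEN,np.ones((k,k)))
        c,l,st,_=cv2.connectedComponentsWithStats(m); i=1+np.argmax(st[1:,4]); p=w[l==i]
        r=cv2.minAreaRect(p[:,:2].astype(np.float32)); print(tag,n,len(p),np.round(r[0],1),np.round(r[1],1),round(r[2],1),np.median(p[:,2]).round(1))
E
python3 - <<'E'
from h import *
grab('wrist','w3'); grab('scene','s3')
E
python3 lid.py 470 -292 w3 s3; python3 box.py s3
```

```text
time: 10.7
tool_pos: [512.0, -364.2, 200.5]
tcp_rot: [180.0, 0.0, 92.9]
ft_force: [1.6, -0.2, -0.3]
finger_gap: 85.7
time: 11.45
tool_pos: [512.1, -362.4, 200.3]
tcp_rot: [180.0, 0.0, 117.2]
ft_force: [0.5, 0.1, -1.2]
finger_gap: 85.5
w3 lid 21698 [ 469.6 -294.9] [178.4 128.3] 26.8 9.0
w3 bar 1225 [ 471.8 -296.5] [15.6 68.1] 27.2 nan
s3 lid 1286 [ 470.2 -289.8] [182.5 129.4] 27.1 8.3
s3 bar 95 [ 474.4 -288.9] [15.2 62.1] 29.7 33.5
side 1 yaw 2.4 216
side -1 yaw 2.77 214
rim rect ((619.9478149414062, -12.151634216308594), (191.66342163085938, 151.96499633789062), 2.6969664096832275)
yaw 2.5821237699344475 range [[523.7, -115.9], [533.3, -115.5], [713.3, 34.4], [713.8, 35.6]] z 51.441830004326675
mid y at x=620 -12.611119831879346 u-v backmost 714.7055617848519
strip x' y'  [[574.9, -14.3], [631.1, 1.8], [686.6, 18.8]] [18.9 31.6]
strip x' y'  [[574.9, -55.8], [632.8, -39.9], [687.6, -22.6]] [18.1 31.4]
strip x' y'  [[574.7, -96.8], [632.0, -81.6], [687.9, -65.7]] [21.2 31.7]
box-rot tcp [ 495.2 -385.1]
```

View pics/w3.png

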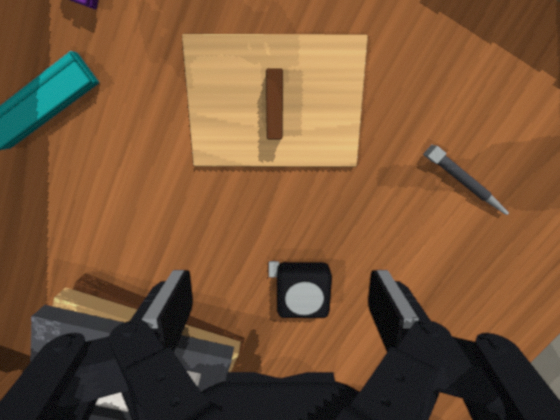

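The view shows the lid (183–367, 35–168) with its bar upright in the picture at (275,103), aligned with the jaws. All three strips end at x'≈574.8, so they lie in one row. Now to grasp the lid.

```bash
python3 -m jog '[[[0.8,-0.07,0,0,0,0,1],[0.79,-0.06,0,0,0,0,1],[0,0,0.9,0,0,0,1],[0,0,0.9,0,0,0,1],[0,0,0.9,0,0,0,1],[0,0,0.7,0,0,0,1],[0,0,0.32,0,0,0,1],[0,0,0,0,0,0,1],[0,0,0,0,0,0,1]]]'
python3 -c "
from h import *
grab('wrist','w4')"
```

```text
time: 12.68
tool_pos: [470.8, -295.6, 16.1]
tcp_rot: [179.9, 0.1, 117.3]
ft_force: [0.8, -0.4, 0.6]
finger_gap: 85.2
```

View pics/w4.png

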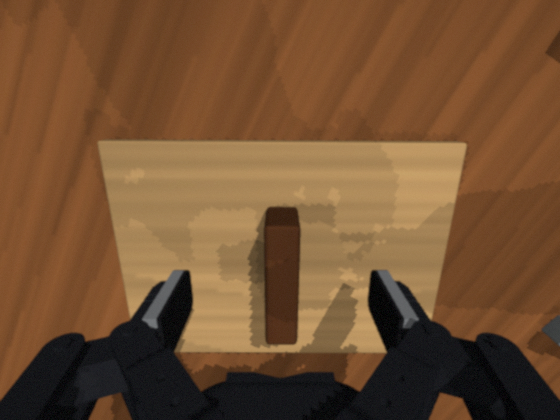

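The bar at (282,275) is centred between the jaws (190–370). Lower a little and close.

```bash
python3 -m jog '[[[0,0,0.06,0,0,0,1],[0,0,0,0,0,0,0],[0,0,0,0,0,0,0],[0,0,0,0,0,0,0],[0,0,0,0,0,0,0],[0,0,0,0,0,0,0],[0,0,0,0,0,0,0],[0,0,0,0,0,0,0]]]' 90
```

```text
time: 13.72
tool_pos: [469.9, -294.9, 11.7]
tcp_rot: [180.0, 0.0, 117.4]
ft_force: [-0.1, 0.4, 5.0]
finger_gap: 14.3
```

```bash
python3 -m jog '[[[0,0,-0.6,0,0,0,0],[0,0,-0.6,0,0,0,0],[0,0,-0.6,0,0,0,0],[0,0,0,0,0,0.017,0],[0,0,0,0,0,0.017,0],[0,0,0,0,0,0.017,0],[0,0,0,0,0,0.0176,0],[0,0,0,0,0,0,0]]]'
python3 -m jog '[[[0.6,-0.1,0,0,0,0,0],[0.8,-0.1,0,0,0,0,0],[0.8,-0.1,0,0,0,0,0],[0.8,-0.1,0,0,0,0,0],[0.8,-0.1,0,0,0,0,0],[0.8,-0.1,0,0,0,0,0],[0.6,-0.1,0,0,0,0,0],[0.24,-0.05,0,0,0,0,0],[0,0,0,0,0,0,0],[0,0,0,0,0,0,0]]]'
```

```text
time: 14.72
tool_pos: [469.1, -294.3, 100.4]
tcp_rot: [-179.9, -0.1, 92.7]
ft_force: [-0.4, -0.1, -1.9]
finger_gap: 14.4
time: 15.98
tool_pos: [419.8, -25.6, 101.4]
tcp_rot: [180.0, 0.0, 92.7]
ft_force: [0.3, -1.1, -1.8]
finger_gap: 14.2
```

```bash
python3 -m jog '[[[0,0,0.5,0,0,0,0],[0,0,0.4,0,0,0,0],[0,0,0.18,0,0,0,0],[0,0,0,0,0,0,0],[0,0,0,0,0,0,0],[0,0,0,0,0,0,0]]]'
cat > fit.py <<'E'
from h import *
import sys
yaw=np.deg2rad(2.68); c,s=np.cos(yaw),np.sin(yaw); R=np.array([[c,s],[-s,c]])
for cam in('wrist','side','scene'):
    t=cam+sys.argv[1]; grab(cam,t); im,d,K,T,w=load(t); h=cv2.cvtColor(im,cv2.COLOR_RGB2HSV)
    q=w[...,:2]@R.T; X,Y,Z=q[...,0],q[...,1],w[...,2]
    wood=(h[...,0]>9)&(h[...,0]<28)&(h[...,1]>50)
    m=wood&(Z>37)&(Z<50)&(X<535)&(X>320)&(abs(Y+45)<85); m=cv2.morphologyEx(m.astype(np.uint8),cv2.MORPH_OPEN,np.ones((3,3)))>0
    print(cam,'lid z',np.median(Z[m]).round(1),'x',np.percentile(X[m],[.5,99.5]).round(1))
    for x0 in range(340,520,30):
        k=m&(X>x0)&(X<x0+30)
        if k.sum()>30: print('  lid y at',x0+15,np.percentile(Y[k],[1,99]).round(1), 'z',np.median(Z[k]).round(1))
    r=wood&(Z>47)&(Z<57)&(X>550)&(X<700)&(abs(Y+45)<85)
    for x0 in range(550,700,50):
        k=r&(X>x0)&(X<x0+50)
        if k.sum()>30:
            print('  rim y at',x0+25,np.percentile(Y[k],[1,99]).round(1),'lips inner',Y[k&(Y<-45)].max().round(1),Y[k&(Y>-45)].min().round(1),'z',np.median(Z[k]).round(1))
s_=telemetry.sense(); print('tcp',(R@s_['tool_pos'][:2]).round(1),s_['tool_pos'].round(1),s_['tcp_rot'].round(1),s_['ft_force'].round(1))
E
python3 fit.py A
```

```text
time: 16.73
tool_pos: [420.3, -24.9, 48.2]
tcp_rot: [179.9, 0.0, 92.7]
ft_force: [0.0, -0.0, -2.0]
finger_gap: 14.5
wrist lid z 45.7 x [330.4 530.6]
  lid y at 355 [-79.2  18.9] z 45.6
  lid y at 385 [-70.5  18.8] z 45.6
  lid y at 415 [-107.    18.8] z 45.7
  lid y at 445 [-72.2  18.7] z 45.7
  lid y at 475 [-75.7  18.6] z 45.7
  lid y at 505 [-88.9  27.7] z 45.8Traceback (most recent call last):
  File "fit.py", line 17, in <module>
    print('  rim y at',x0+25,np.percentile(Y[k],[1,99]).round(1),'lips inner',Y[k&(Y<-45)].max().round(1),Y[k&(Y>-45)].min().round(1),'z',np.median(Z[k]).round(1))
                                                                                                          ~~~~~~~~~~~~~~~~^^
    return umr_minimum(a, axis, None, out, keepdims, initial, where)
ValueError: zero-size array to reduction operation minimum which has no identity
```

```bash
sed -i "s/'lips inner'.*'z',np.median(Z\[k\])/'z',np.median(Z[k])/" fit.py; sed -i 's/>30:$/>60:/' fit.py; python3 fit.py B
```

```text
wrist lid z 45.6 x [330.2 530.8]
  lid y at 355 [-79.1  18.9] z 45.5
  lid y at 385 [-70.4  18.9] z 45.5
  lid y at 415 [-107.    18.9] z 45.5
  lid y at 445 [-71.8  18.7] z 45.6
  lid y at 475 [-75.3  18.6] z 45.6
  lid y at 505 [-88.3  27.8] z 45.7
  rim y at 575 [-120.6 -104.4] z 52.0
side lid z 43.9 x [328.4 530.3]
  lid y at 355 [-107.9   19.7] z 43.9
  lid y at 385 [-108.5   18.2] z 44.0
  lid y at 415 [-109.7   -1.9] z 43.6
  lid y at 445 [-108.3  -12.1] z 44.1
  lid y at 475 [-109.3    4.3] z 44.0
  lid y at 505 [-117.9   16.8] z 44.0
  rim y at 575 [-120.8   33.9] z 50.4
  rim y at 625 [-120.8   31.9] z 50.4
  rim y at 675 [-121.1   33. ] z 50.5
scene lid z 44.5 x [330.3 507.2]
  lid y at 355 [-104.    22.4] z 44.5
  lid y at 385 [-104.6   21.7] z 44.7
  lid y at 415 [-104.6   21.7] z 44.9
  lid y at 445 [-104.    20.9] z 44.5
  lid y at 475 [-104.4   20.8] z 44.4
  lid y at 505 [-103.8   20.2] z 44.0
  rim y at 575 [-116.7   34.2] z 51.4
  rim y at 625 [-116.2   33.8] z 51.1
  rim y at 675 [-116.4   33.9] z 51.2
tcp [418.2 -44.4] [419.8 -24.8  47.7] [180.    0.   92.7] [-0.2 -0.  -2.6]
```

```bash
ls pics/sideB.png
```

```text
pics/sideB.png
```

View pics/sideB.png

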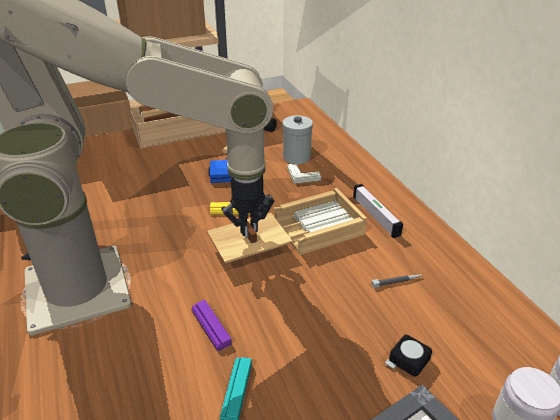

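The lid is level, square and within about 0.4 mm of the case's midline. The view shows it at (250,235), just short of the mouth at (283,215). Now insert it.

```bash
python3 -m jog '[[[0.01,0.2,0.024,0,0,0,0],[0,0.25,0,0,0,0,0],[0,0.25,0,0,0,0,0],[0,0.2,0,0,0,0,0],[0,0.15,0,0,0,0,0],[0,0,0,0,0,0,0]]]'
```

```text
time: 17.68
tool_pos: [472.4, -21.8, 46.0]
tcp_rot: [-180.0, -0.0, 92.7]
ft_force: [-0.3, 0.1, -2.0]
finger_gap: 14.1
```

```bash
python3 -m jog '[[[0,0.1,0,0,0,0,0],[0,0.1,0,0,0,0,0],[0,0.1,0,0,0,0,0],[0,0,0,0,0,0,0]]]'
```

```text
time: 18.18
tool_pos: [487.3, -21.1, 46.2]
tcp_rot: [180.0, 0.0, 92.7]
ft_force: [0.2, 0.2, -2.5]
finger_gap: 14.1
```

```bash
python3 -m jog '[[[0,0.2,0,0,0,0,0],[0,0.2,0,0,0,0,0],[0,0.2,0,0,0,0,0],[0,0.2,0,0,0,0,0],[0,0,0,0,0,0,0]]]'
```

```text
time: 18.8
tool_pos: [527.7, -19.2, 46.1]
tcp_rot: [180.0, 0.0, 92.7]
ft_force: [-0.1, -0.7, -2.6]
finger_gap: 14.0
```

```bash
python3 -m jog '[[[0,0.2,0,0,0,0,0],[0,0.2,0,0,0,0,0],[0,0.2,0,0,0,0,0],[0,0.2,0,0,0,0,0],[0,0,0,0,0,0,0]]]'
```

```text
time: 19.42
tool_pos: [567.7, -17.4, 46.2]
tcp_rot: [180.0, 0.0, 92.7]
ft_force: [-0.7, -0.3, -0.8]
finger_gap: 14.3
```

```bash
python3 -m jog '[[[0,0.2,0,0,0,0,0],[0,0.2,0,0,0,0,0],[0,0.2,0,0,0,0,0],[0,0.1,0,0,0,0,0],[0,0.06,0,0,0,0,0],[0,0,0,0,0,0,0]]]'
```

```text
time: 20.18
tool_pos: [604.8, -15.6, 46.0]
tcp_rot: [-180.0, -0.0, 92.7]
ft_force: [0.3, 0.6, -1.5]
finger_gap: 14.2
```

```bash
python3 -m jog '[[[0,0.06,0,0,0,0,0],[0,0.06,0,0,0,0,0],[0,0.04,0,0,0,0,0],[0,0,0,0,0,0,0]]]'
```

```text
time: 20.68
tool_pos: [613.0, -15.3, 46.1]
tcp_rot: [180.0, 0.0, 92.7]
ft_force: [0.9, 0.2, -2.7]
finger_gap: 14.2
```

```bash
python3 -m jog '[[[0,0.05,0,0,0,0,0],[0,0.02,0,0,0,0,0],[0,0,0,0,0,0,0]]]';python3 -m jog '[[[0,0.05,0,0,0,0,0],[0,0,0,0,0,0,0]]]'
```

```text
time: 21.05
tool_pos: [616.1, -15.2, 46.0]
tcp_rot: [-180.0, 0.0, 92.7]
ft_force: [-2.0, -1.4, -0.7]
finger_gap: 14.1
time: 21.3
tool_pos: [616.1, -15.2, 45.7]
tcp_rot: [-179.7, -0.0, 92.7]
ft_force: [-15.2, -1.6, 7.7]
finger_gap: 14.3
```

```bash
python3 -m jog '[[[0,0.05,0,0,0,0,0],[0,0,0,0,0,0,0]]]'; python3 -m jog '[[[0,-0.07,0,0,0,0,0],[0,0,0,0,0,0,0],[0,0,0,0,0,0,0.5],[0,0,0,0,0,0,1],[0,0,0,0,0,0,1],[0,0,0,0,0,0,1],[0,0,0,0,0,0,1]]]'
```

```text
time: 21.55
tool_pos: [616.2, -15.2, 45.6]
tcp_rot: [-179.3, -0.0, 92.7]
ft_force: [-30.2, -1.6, 19.8]
finger_gap: 14.4
time: 22.42
tool_pos: [617.9, -15.0, 46.2]
tcp_rot: [180.0, 0.0, 92.7]
ft_force: [0.6, -0.3, 0.2]
finger_gap: 85.4
```

```bash
python3 -m jog '[[[0,0,-0.3,0,0,0,1],[0,0,-0.7,0,0,0,1],[0,0,-0.9,0,0,0,1],[0,0,-0.9,0,0,0,1],[-1,0,0,0,0,0,1],[-1,0,0,0,0,0,1],[-1,0,0,0,0,0,1],[0,0,0,0,0,0,1],[0,0,0,0,0,0,1]]]'
python3 - <<'E'
from h import *
for c in('wrist','scene','side'): grab(c,c+'E')
yaw=np.deg2rad(2.68); c,s=np.cos(yaw),np.sin(yaw); R=np.array([[c,s],[-s,c]])
for cam in('wrist','scene','side'):
    im,d,K,T,w=load(cam+'E'); q=w[...,:2]@R.T; X,Y,Z=q[...,0],q[...,1],w[...,2]
    m=(Z>37)&(Z<47.5)&(X>500)&(X<720)&(abs(Y+45)<50); b=(Z>66)&(Z<80)&(X>500)&(X<720)&(abs(Y+45)<50)
    print(cam,'lid x',np.percentile(X[m],[.5,99.5]).round(1),'z',np.median(Z[m]).round(1),'bar x',np.percentile(X[b],[1,50,99]).round(1),'y',np.percentile(Y[b],[1,99]).round(1),'z',np.median(Z[b]).round(1))
E
```

```text
time: 23.55
tool_pos: [624.8, -164.6, 186.8]
tcp_rot: [180.0, -0.0, 92.6]
ft_force: [0.8, 0.4, -0.3]
finger_gap: 85.2
wrist lid x [526.1 703. ] z 42.9 bar x [606.  614.1 621.5] y [-76.6 -42.8] z 70.7
scene lid x [525.8 713.4] z 42.1 bar x [605.3 615.4 623.5] y [-72.5 -10. ] z 70.3
side lid x [524.5 704.4] z 41.6 bar x [604.5 611.6 621.4] y [-75.7 -12.1] z 69.6
```

View pics/wristE.png

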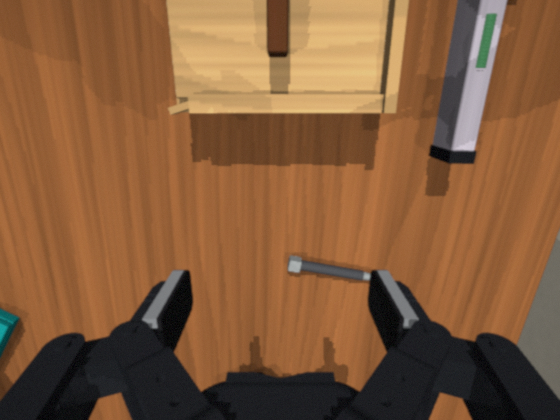

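View pics/sceneE.png

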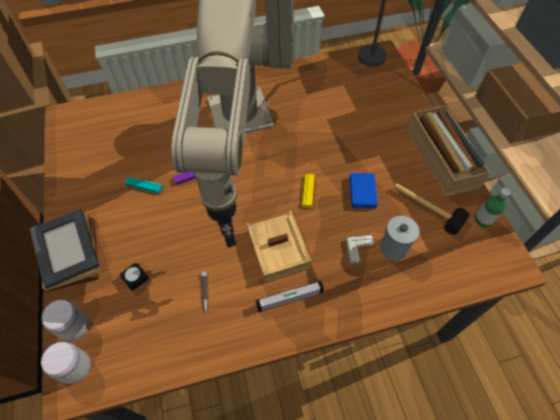

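Run:
```python
from h import *
yaw=np.deg2rad(2.68); c,s=np.cos(yaw),np.sin(yaw); R=np.array([[c,s],[-s,c]])
im,d,K,T,w=load('wristE'); q=w[...,:2]@R.T
for v in(40,70):
    print([(u,round(float(q[v,u,0]),1),round(float(q[v,u,1])),round(float(w[v,u,2]),1),int(im[v,u].mean())) for u in range(372,410,2)])
    print([(u,round(float(q[v,u,0]),1),round(float(w[v,u,2]),1)) for u in range(166,186,3)])
im,d,K,T,w=load('sceneE'); q=w[...,:2]@R.T; X,Y,Z=q[...,0],q[...,1],w[...,2]
for y in(-75,-15):
    k=(abs(Y-y)<2)&(X>685)&(X<725); o=np.argsort(X[k]); print([(round(a,1),round(b,1)) for a,b in zip(X[k][o],Z[k][o])])
```

```text
[(372, 692.3, -64, 42.2, 177), (374, 693.6, -64, 43.4, 171), (376, 695.4, -64, 42.9, 170), (378, 697.0, -64, 43.4, 168), (380, 699.0, -64, 41.8, 158), (382, 700.8, -64, 41.5, 156), (384, 702.2, -64, 42.5, 141), (386, 703.2, -64, 44.4, 74), (388, 702.9, -65, 50.7, 63), (390, 702.7, -66, 56.3, 84), (392, 704.5, -66, 55.6, 162), (394, 705.3, -66, 58.1, 169), (396, 706.7, -67, 58.6, 170), (398, 709.0, -66, 56.5, 169), (400, 710.0, -66, 58.1, 169), (402, 711.9, -66, 57.2, 166), (404, 733.9, -57, -0.2, 126), (406, 735.0, -58, 1.9, 93), (408, 736.8, -58, 2.1, 95)]
[(166, 508.7, 0.6), (169, 512.0, 2.1), (172, 527.7, 43.9), (175, 529.9, 43.0), (178, 531.9, 41.5), (181, 534.8, 42.9), (184, 537.5, 43.8)]
[(372, 694.3, -87, 43.0, 182), (374, 696.2, -87, 42.4, 182), (376, 697.5, -87, 43.6, 176), (378, 699.4, -87, 42.8, 170), (380, 701.2, -87, 42.7, 168), (382, 702.7, -87, 43.1, 111), (384, 702.8, -87, 48.4, 62), (386, 703.1, -88, 52.9, 64), (388, 704.0, -88, 54.9, 136), (390, 704.3, -88, 59.0, 171), (392, 706.2, -88, 58.2, 170), (394, 708.2, -88, 57.1, 172), (396, 710.0, -88, 56.5, 171), (398, 71
[... 1269 characters left out ...]
)), (np.float64(691.3), np.float64(42.3)), (np.float64(693.1), np.float64(39.1)), (np.float64(704.3), np.float64(53.5)), (np.float64(705.9), np.float64(59.3)), (np.float64(708.3), np.float64(55.4)), (np.float64(710.6), np.float64(53.6)), (np.float64(710.7), np.float64(23.8)), (np.float64(712.0), np.float64(11.5)), (np.float64(712.4), np.float64(43.0)), (np.float64(712.4), np.float64(4.7)), (np.float64(712.9), np.float64(51.7)), (np.float64(713.6), np.float64(23.3)), (np.float64(713.7), np.float64(38.7)), (np.float64(714.0), np.float64(0.8)), (np.float64(714.3), np.float64(52.7)), (np.float64(717.8), np.float64(2.4)), (np.float64(721.2), np.float64(0.5)), (np.float64(724.8), np.float64(1.8))]
```

```bash
python3 -c "
import cv2
a=cv2.imread('pics/sceneE.png')[205:285,240:320];b=cv2.imread('pics/wristE.png')[0:120,330:450]
cv2.imwrite('pics/c1.png',cv2.hconcat([cv2.resize(a,(400,400)),cv2.resize(b,(400,400))]))"
```

```text
(no output)
```

View pics/c1.png

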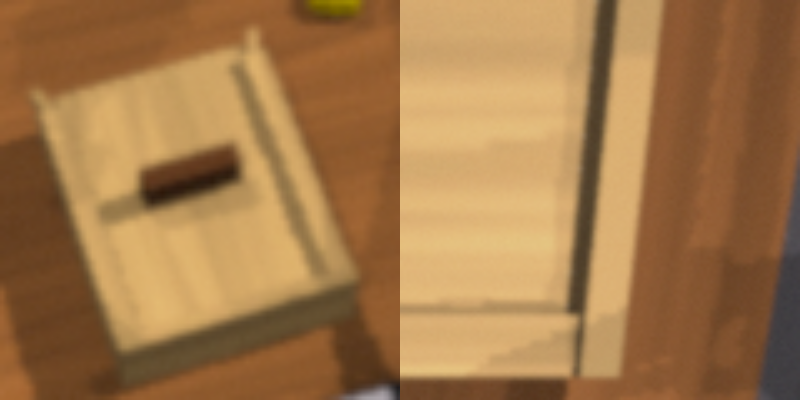

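The depth profile runs straight from the lid's top (z≈43, x'=702.5) up the back wall's face (x'≈703), so there is no gap. The dark line in the picture is just the shaded wall face. Handing in.

```bash
python3 -c "
from bench import job,telemetry
print(telemetry.sense()['time'],job.hand_in())"
```

```text
the job is handed in; nothing more can be done
23.7 None
```

The job is done and handed in at 23.7 s. All three strips are against the back wall and the lid is fully home over them.

- **Strips:** I pushed each one with the shut fingers until the force rose sharply against the wall (18 to 27 N). The scene camera then put all three near ends within 0.2 mm of one line.
- **Lid:** I gripped it by the bar, squared it to the case and slid it in without resistance. It stopped at the back wall, where I pressed to 30 N before releasing. The depth pictures show it meeting the wall with no gap, seated on the ledge in both grooves.
- **Everything else:** The gripper is clear and open. The other things on the table look unmoved in the last scene picture, though I did not measure them.

**Disagreements:** The cameras differed by about 3 mm in y, so I placed the lid relative to the case using the same camera. An early wrist-camera estimate put the case's back about 9 mm nearer than the others did. I took the wall by contact instead, and the last wrist picture agreed with that.

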